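Show which dowel is broken and which spare replaces it

TASK

Show a workmate the repair on the dowel board: with the fingers pointing straight down, point at the broken-off dowel in the board, with the fingertips a centimetre or two above the middle of its top, and stay there two seconds; then point in the same way for two seconds at the loose round dowel standing on the bench that has the same thickness as those in the board. Finally raise the hand straight up until the fingertips are at least 25 cm above the bench. Touch nothing at any time, and do not come down close over any other dowel or peg.

Things in the scene. Friction and masses are not known exactly. Their poses are not given: they have to be found in the camera images.
- dowel_board: plywood board lying flat on the bench, 140 (its x) x 170 (its y) x 24 mm thick, fixed; origin at the centre of its underside, z up. Four upright dowels are glued in near its corners, at x = +-42, y = +-57 mm: three whole, one broken; which corner has the broken one varies
- broken_top (a point): centre of the top of the broken dowel in the board: a pale wooden round stump, 22 mm across, that stands only about 12 mm above the board's top (its top about 36 mm above the bench), splintered top
- whole_dowel_1: a whole pale wooden round dowel glued in the board, 22 mm across, standing 40 mm above the board's top (its top 64 mm above the bench); origin at its middle where it leaves the board's top face
- whole_dowel_2: a whole pale wooden round dowel glued in the board, 22 mm across, standing 40 mm above the board's top (its top 64 mm above the bench); origin at its middle where it leaves the board's top face
- whole_dowel_3: a whole pale wooden round dowel glued in the board, 22 mm across, standing 40 mm above the board's top (its top 64 mm above the bench); origin at its middle where it leaves the board's top face
- spare_top (a point): centre of the top of the spare dowel: a loose pale wooden round dowel, 22 mm across and 60 mm tall, standing upright on the bench to the right of the board; point 60 mm above the bench
- thick_dowel: not to be pointed at: a loose, thicker pale wooden round dowel, 38 mm across and 60 mm tall, standing upright on the bench; origin at the centre of its underside
- square_peg: not to be pointed at: a loose square pale wooden peg, 24 x 24 mm and 60 mm tall, standing upright on the bench; origin at the centre of its underside
- sanding_block: bystander: a loose brown sanding block, 61 x 95 x 25 mm, lying on the bench; origin at the centre of its underside

How it is judged:
By the outcome, as a careful person would: the job done as asked, in the order asked, and still so for the second after the job is handed in, with the robot touching nothing.
It also fails if it takes over 48 s, if anything falls off the work surface, if the arm or the gripper's body presses on something with over 40 N, if the wrist force passes 120 N, or if a joint passes its speed limit or range.

ROBOT

A 6-joint arm with a two-finger parallel gripper is mounted at the origin on a cart in front of the work surface, level with it; the furniture and walls round the work are solid. World frame = base frame: x ahead of the robot, y to its left, z up, the work surface at z = 0. Lengths are in m, angles in rad, forces in N, time in s.
With the tool pointing down it reaches from about 0.375 to 0.9 m from the base axis. Payload 3.1 kg.
Tool frame: the origin (TCP) lies between the finger pads, 19 mm behind the fingertips; this is the grasp point; z points along the fingers, y is the line along which they close (so a half turn about z gives the same grasp; the last joint's range is limited). The gripper opens to 85 mm and grips with 20 to 120 N. Pads are 22 mm wide; open, the fingers measure 114 mm over their backs; the gripper's body (76 mm by 85 mm) begins 54 mm behind the grasp point. The pads swing forward as they close: fully open they stand 13 mm farther back than shut.
Start: joints at [-1.506, 0.527, 1.433, -0, 1.181, -0.178], TCP at [0.15, -0.607, 0.25] pointing down, gripper open.
Joint ranges: [-3.08, 3.08], [-0.75, 2.2], [0.22, 2.44], [-1.43, 4.57], [0, 2.65], [-2.85, 2.85]. Speed limits (rad/s): [2.79, 2.79, 3.14, 3.14, 3.14, 3.14].

INTERFACE

Orientations are given as a unit quaternion [x, y, z, w].
In Python, from station import manip gives the robot as it stands. The module is installed in compiled form; this text tells all that it offers.
- The arm moves only by the tool step_arm, never from a script. Its argument "commands" is one flat list of numbers, 6 for each row, row after row: the shift along the tool's x, y, z in m, then the turn, a rotation vector about the tool's x, y, z in degrees. A call has exactly 10 rows; each row is the pose to reach, as a shift and turn from the pose commanded when the call began, along the tool's axes at that moment; what a row does not reach only later rows make up. A row lasts 1/10 s, in which the tool goes at most 50 mm and 8.59 degrees, less where a joint would pass 70% of its speed; a pose out of reach is approached as far as the arm can. A call with a gripper value outside its range is refused whole. "jaw" is the opening in per cent of the stroke, from 0 (shut) to 100 (fully open), set as the call begins (left out, the last holds). The fingers move at their own pace and stop on an object; "grip_force" is the grip in N (left out, the last holds). Time passes only in rows, so rows that repeat a pose let the fingers close, or fill a call up. It gives the time, the measured TCP pose, the force, the opening and the grip force at its end, in the units of the state.
- manip.sense(): the state, without advancing time (a new reading comes with each control period).
- manip.snapshot(name): name is "side" or "top"; returns a dict with "pixels" (420x560x3 uint8, blue, green, red), "fx", "fy", "cx", "cy" (pixels), "R" (3x3) and "t" (3): a world point X has camera coordinates R X + t. Camera axes: x right, y down, z forward; pixel columns grow to the right and rows downward; lengths in m; the calibration is good to about 2 mm. A picture is of the moment at which its call begins. There is no depth.
- manip.sign_off(): hands the job in; it is judged then, once.
The state is a dict: "t": time; "q": joint angles; "qd": joint speeds; "tau": joint torques, N m; "tcp_pos": TCP position; "tool_rot": TCP orientation; "force": force on the tool from outside, world axes, zero at the start; "ft_torque": the same for the moment, N m; "finger_gap": opening from 0.0 (shut) to 1.0 (fully open); "gripper_force": force on a finger pad.
Only numpy, scipy, OpenCV 4.12 (cv2) and the standard library are available. Lean on these libraries where they do the work, as an engineer would, in place of code of your own. Each camera call takes 0.05 s, during which the arm holds its last target. There are 200 camera calls.

## Working session

There is one attempt and no reset: what is moved stays moved. The work goes in short steps, Python scripts to look and compute and a tool call to move; the robot and the scene stay as the last step left them, time stands still between calls to the robot, and variables do not carry over. Pictures are saved under pics/ and viewed, at most 10 in all, crops included, and the job is handed in when it is done.

Besides the shell and the picture viewer there is one more tool, called as name(argument=value, ...), one argument or row to a line, values as JSON. step_arm: Moves the arm, as the interface text tells. Its arguments: {"type":"object","properties":{"commands":{"type":"array","items":{"type":"number"}},"jaw":{"type":"number"},"grip_force":{"type":"number"}},"required":["commands"]}

```bash
mkdir -p pics; python3 - <<'E'
from station import manip
import cv2,pickle
for n in("side","top"):
    s=manip.snapshot(n);cv2.imwrite(f"pics/{n}0.png",s["pixels"]);pickle.dump(s,open(n+".pkl","wb"))
    print(n,s["fx"],s["cx"],s["cy"],s["R"],s["t"])
s=manip.sense();print(s["t"],s["tcp_pos"],s["tool_rot"],s["finger_gap"])
E
```

```text
side 482.6552462478743 275.46365067462114 213.20425461666994 [[-0.821802   -0.56958824  0.01451605]
 [-0.35453278  0.49124385 -0.79560417]
 [ 0.44603586 -0.65897551 -0.60564288]] [0.48008652 0.2477774  0.73009713]
top 505.9135718538909 276.4686172076632 215.764941861856 [[ 0.01724909 -0.99984914  0.00203975]
 [-0.99832952 -0.01733532 -0.05511487]
 [ 0.05514192 -0.00108566 -0.99847794]] [-0.04150063  0.58705885  1.33280784]
0.1 [ 0.15024586 -0.60603605  0.24913415] [ 9.92638923e-01  1.21107379e-01  6.49827309e-05 -9.83854401e-04] 1.0015513758163963
```

View pics/top0.png

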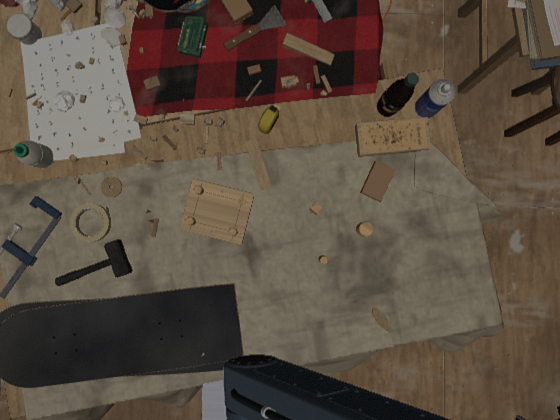

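View pics/side0.png

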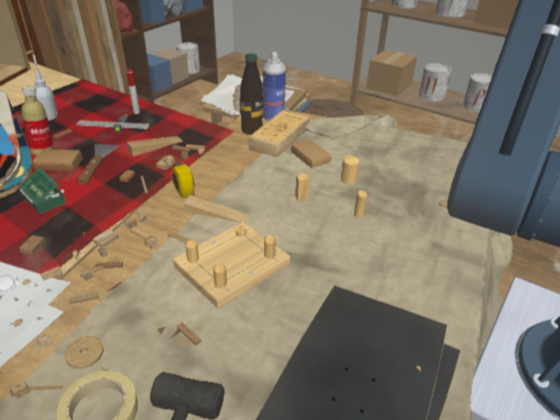

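The top view shows the board at about (218,211), the square peg at (315,208), the thick dowel at (365,229) and a small dowel at (323,259). In the side view the stump is near (241,232). I'll enlarge both.

```bash
python3 - <<'E'
import cv2
a=cv2.imread("pics/top0.png")[165:275,170:390];cv2.imwrite("pics/t1.png",cv2.resize(a,None,fx=3.6,fy=3.6,interpolation=2))
b=cv2.imread("pics/side0.png")[145:310,165:385];cv2.imwrite("pics/s1.png",cv2.resize(b,None,fx=3.6,fy=3.6,interpolation=2))
E
```

```text
(no output)
```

View pics/t1.png

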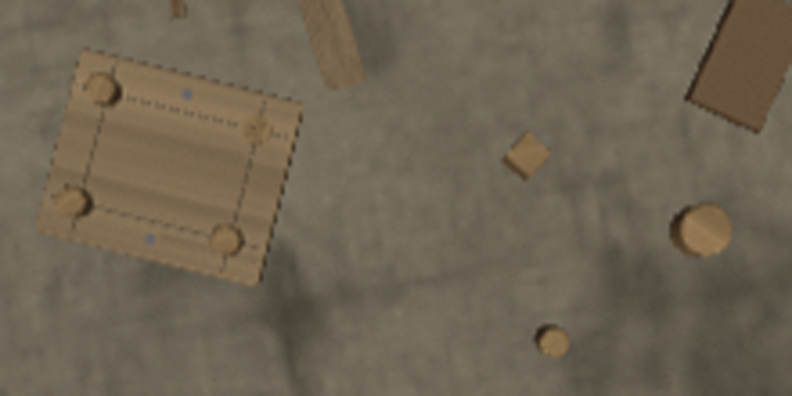

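View pics/s1.png

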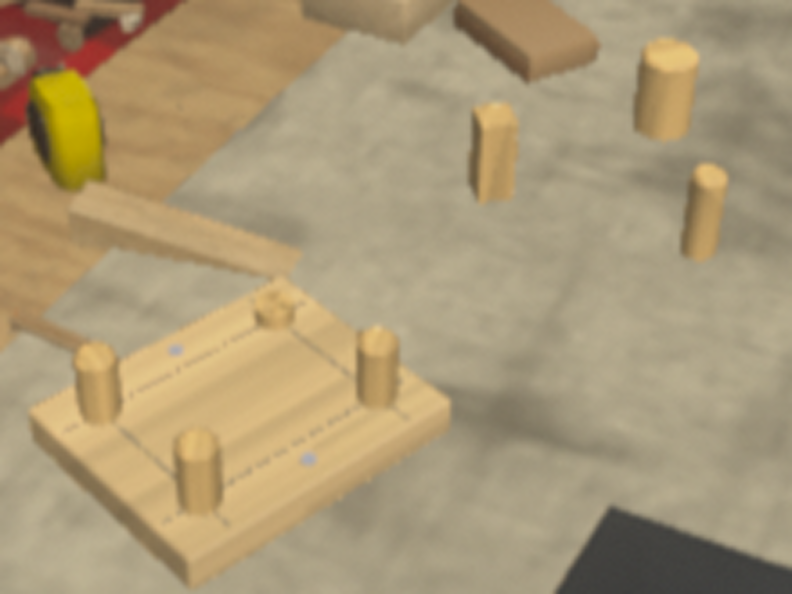

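Top crop: stump at (257,130); whole dowels at (104,89), (75,202) and (228,240); spare at (554,342); thick dowel at (706,228); square peg at (529,153). Side crop: stump top at (275,297), spare top at (710,174).

```bash
cat >h.py <<'E'
import numpy as np
def ray(s,u,v):
    d=s["R"].T@np.array([(u-s["cx"])/s["fx"],(v-s["cy"])/s["fy"],1]); return -s["R"].T@s["t"],d
def at(s,u,v,z):
    o,d=ray(s,u,v); return o+d*(z-o[2])/d[2]
def proj(s,X):
    c=s["R"]@X+s["t"]; return c[0]/c[2]*s["fx"]+s["cx"],c[1]/c[2]*s["fy"]+s["cy"]
E
python3 - <<'E'
import pickle,numpy as np
from h import *
from scipy.spatial.transform import Rotation as Ro
T=pickle.load(open("top.pkl","rb"));S=pickle.load(open("side.pkl","rb"))
k=3.6
P={}
for n,u,v,z in[("stump",257,130,.036),("w1",104,89,.064),("w2",75,202,.064),("w3",228,240,.064),("spare",554,342,.06),("thick",706,228,.06),("sq",529,153,.06)]:
    P[n]=at(T,170+u/k-.4,165+v/k-.4,z);print(n,P[n].round(4))
for n,u,v,z in[("stump",275,297,.036),("w1",97,356,.064),("w2",198,441,.064),("w3",378,340,.064),("spare",710,174,.06)]:
    print("side",n,at(S,165+u/k-.4,145+v/k-.4,z).round(4))
print("4th corner",P["w1"]+P["w3"]-P["w2"], "spacings",np.linalg.norm(P["w1"]-P["w2"]),np.linalg.norm(P["w3"]-P["w2"]))
from station import manip
s=manip.sense();R=Ro.from_quat(s["tool_rot"]).as_matrix();print(R.round(3))
for n in("stump","spare"):print(n,"tool shift from here",(R.T@(P[n]-s["tcp_pos"])).round(4))
E
```

```text
stump [0.6246 0.0627 0.036 ]
w1 [0.6498 0.1709 0.064 ]
w2 [0.5685 0.1895 0.064 ]
w3 [0.5433 0.0798 0.064 ]
spare [ 0.4746 -0.154   0.06  ]
thick [ 0.5579 -0.2618  0.06  ]
sq [ 0.6095 -0.1344  0.06  ]
side stump [0.6251 0.0606 0.036 ]
side w1 [0.6461 0.1759 0.064 ]
side w2 [0.5662 0.1935 0.064 ]
side w3 [0.5398 0.0844 0.064 ]
side spare [ 0.4721 -0.1524  0.06  ]
4th corner [0.62461426 0.06117061 0.064     ] spacings 0.08345439521295074 0.11263434252685484
[[ 0.971  0.24  -0.   ]
 [ 0.24  -0.971  0.002]
 [ 0.    -0.002 -1.   ]]
stump tool shift from here [ 0.6212 -0.5347  0.2144]
spare tool shift from here [ 0.4235 -0.3604  0.19  ]
```

step_arm(
  commands=[0.015,-0.013,0,0,0,0,0.045,-0.039,0,0,0,0,0.08,-0.069,0,0,0,0,0.115,-0.099,0,0,0,0,0.15,-0.129,0,0,0,0,0.185,-0.159,0,0,0,0,0.22,-0.189,0,0,0,0,0.255,-0.219,0,0,0,0,0.285,-0.245,0,0,0,0,0.3,-0.258,0,0,0,0],
  jaw=0,
)

```text
t: 1.1
tcp_pos: [0.3803, -0.2808, 0.2497]
tool_rot: [0.992, 0.122, -0.0, -0.001]
force: [0.3, 0.1, -0.7]
finger_gap: 0.001
gripper_force: 0.0
```

step_arm(
  commands=[0.015,-0.013,0,0,0,0,0.045,-0.039,0,0,0,0,0.08,-0.069,0,0,0,0,0.115,-0.099,0,0,0,0,0.15,-0.129,0,0,0,0,0.185,-0.159,0,0,0,0,0.22,-0.189,0,0,0,0,0.255,-0.219,0,0,0,0,0.285,-0.245,0,0,0,0,0.3,-0.258,0,0,0,0],
)

```text
t: 2.1
tcp_pos: [0.6099, 0.0416, 0.2495]
tool_rot: [0.992, 0.123, 0.0, -0.0]
force: [-0.3, -1.1, -0.3]
finger_gap: -0.001
gripper_force: 0.0
```

```bash
cat >w.py <<'E'
import sys
from h import *
from station import manip
from scipy.spatial.transform import Rotation as Ro
s=manip.sense();R=Ro.from_quat(s["tool_rot"]).as_matrix()
G={"stump":[.625,.062,.036],"spare":[.4735,-.1535,.06]}[sys.argv[1]]
g=np.array(G)+[0,0,.015+.019]
print(s["t"],s["tcp_pos"].round(4),s["finger_gap"],R[:,2].round(4),"shift",(R.T@(g-s["tcp_pos"])).round(4),s["force"].round(1))
E
python3 w.py stump
```

```text
2.1 [0.6099 0.0416 0.2495] -0.0013306783310338404 [ 3.e-04  8.e-04 -1.e+00] shift [ 0.0195 -0.016   0.1795] [-0.3 -1.1 -0.3]
```

step_arm(
  commands=[0.01,-0.008,0,0,0,0,0.02,-0.017,0,0,0,0,0.02,-0.017,0.01,0,0,0,0.02,-0.017,0.03,0,0,0,0.02,-0.017,0.055,0,0,0,0.02,-0.017,0.08,0,0,0,0.02,-0.017,0.105,0,0,0,0.02,-0.017,0.125,0,0,0,0.02,-0.017,0.135,0,0,0,0.02,-0.017,0.135,0,0,0],
)

```text
t: 3.1
tcp_pos: [0.6223, 0.0589, 0.1132]
tool_rot: [0.993, 0.12, -0.002, -0.0]
force: [-0.3, -0.2, 0.9]
finger_gap: 0.004
gripper_force: 0.0
```

```bash
python3 w.py stump; python3 - <<'E'
from station import manip
from h import *
import cv2
S=manip.snapshot("side");p=manip.sense()["tcp_pos"]
a=cv2.resize(S["pixels"][130:290,145:345],None,fx=3.6,fy=3.6,interpolation=2)
cv2.imwrite("pics/s2.png",a)
for d in(0,.019,.032):print(d,[(x-y)*3.6 for x,y in zip(proj(S,p-[0,0,d]),(144.6,129.6))])
E
```

```text
3.1 [0.6223 0.0589 0.1132] 0.0037384150024377264 [-4.3e-03  2.0e-04 -1.0e+00] shift [ 0.0035 -0.0023  0.0431] [-0.3 -0.2  0.9]
0 [np.float64(347.18049578497016), np.float64(232.83526421961244)]
0.019 [np.float64(348.21936707478085), np.float64(262.51414865886073)]
0.032 [np.float64(348.9151884680226), np.float64(282.39264845274823)]
```

View pics/s2.png

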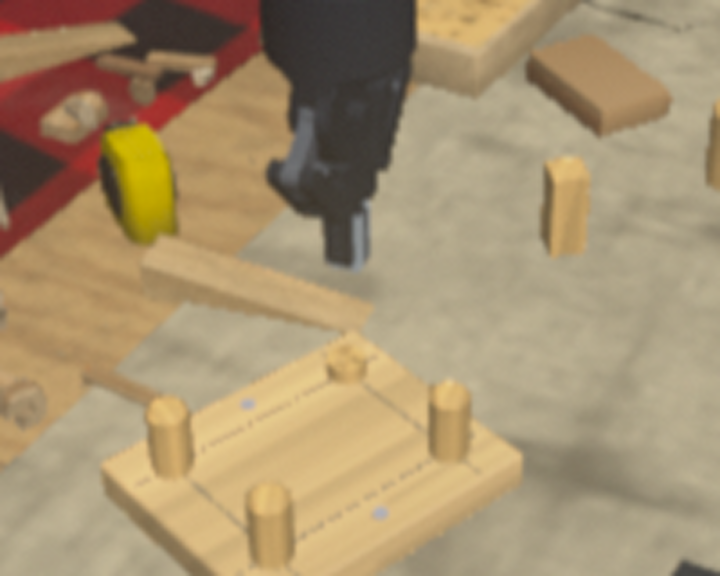

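The shut fingertips end at about (346,267) in the crop, which matches 19 mm beyond the TCP. They are in line with the stump top at (347,347). Next I lower and hold.

step_arm(
  commands=[0.002,-0.002,0.008,0,0,0,0.003,-0.002,0.018,0,0,0,0.003,-0.002,0.028,0,0,0,0.003,-0.002,0.036,0,0,0,0.003,-0.002,0.041,0,0,0,0.003,-0.002,0.043,0,0,0,0.003,-0.002,0.043,0,0,0,0.003,-0.002,0.043,0,0,0,0.003,-0.002,0.043,0,0,0,0.003,-0.002,0.043,0,0,0],
)

```text
t: 4.15
tcp_pos: [0.6266, 0.0625, 0.0724]
tool_rot: [0.993, 0.121, 0.0, 0.0]
force: [0.9, -0.2, -0.2]
finger_gap: -0.001
gripper_force: 0.0
```

```bash
python3 w.py stump; python3 - <<'E'
from station import manip
from h import *
import cv2
S=manip.snapshot("side")
cv2.imwrite("pics/s3.png",cv2.resize(S["pixels"][170:270,185:295],None,fx=5,fy=5,interpolation=2))
E
```

```text
4.15 [0.6266 0.0625 0.0724] -0.0007465145678462606 [ 8.e-04 -0.e+00 -1.e+00] shift [-0.0017  0.      0.0024] [ 0.9 -0.2 -0.2]
```

View pics/s3.png

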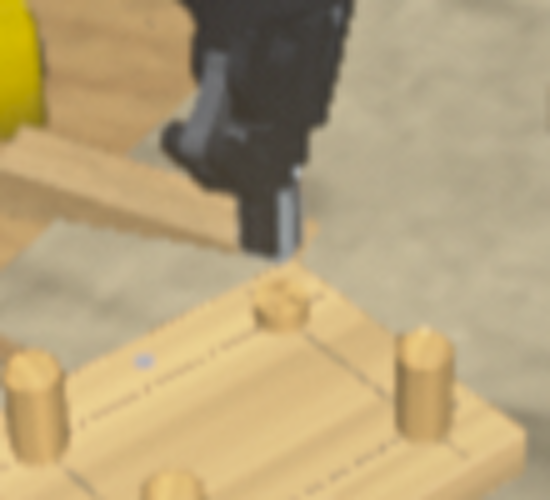

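The tips' centre is at (270,255) and the stump top at (282,290), so the hand is about 4 mm too far left in the image. I correct by about 3.5 mm and hold.

step_arm(
  commands=[-0.0035,0.001,0.001,0,0,0,-0.0035,0.001,0.001,0,0,0,-0.0035,0.001,0.001,0,0,0,-0.0035,0.001,0.001,0,0,0,-0.0035,0.001,0.001,0,0,0,-0.0035,0.001,0.001,0,0,0,-0.0035,0.001,0.001,0,0,0,-0.0035,0.001,0.001,0,0,0,-0.0035,0.001,0.001,0,0,0,-0.0035,0.001,0.001,0,0,0],
)

```text
t: 5.2
tcp_pos: [0.6232, 0.0606, 0.071]
tool_rot: [0.993, 0.121, 0.0, 0.0]
force: [-0.3, -0.1, -0.4]
finger_gap: -0.003
gripper_force: 0.0
```

```bash
for i in 1 2 3; do python3 w.py stump; done; python3 - <<'E'
from station import manip
from h import *
import cv2
S=manip.snapshot("side")
cv2.imwrite("pics/s4.png",cv2.resize(S["pixels"][170:270,185:295],None,fx=5,fy=5,interpolation=2))
E
```

```text
5.2 [0.6232 0.0606 0.071 ] -0.0033372477578815533 [ 0. -0. -1.] shift [ 0.002  -0.0009  0.001 ] [-0.3 -0.1 -0.4]
5.2 [0.6232 0.0606 0.071 ] -0.0033372477578815533 [ 0. -0. -1.] shift [ 0.002  -0.0009  0.001 ] [-0.3 -0.1 -0.4]
5.2 [0.6232 0.0606 0.071 ] -0.0033372477578815533 [ 0. -0. -1.] shift [ 0.002  -0.0009  0.001 ] [-0.3 -0.1 -0.4]
```

View pics/s4.png

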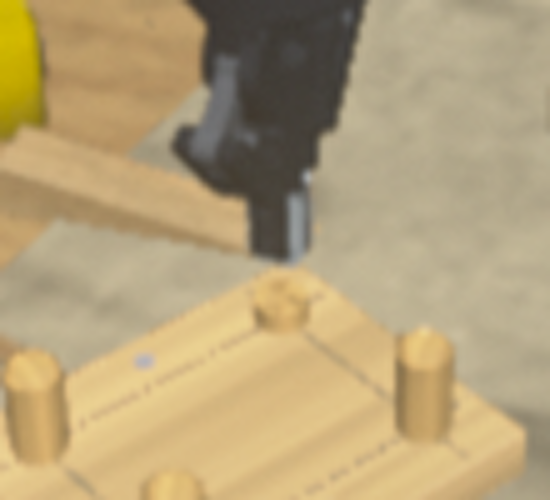

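The tips at (280,258) are now over the stump at (282,288). The gap is about 15 mm, so I hold here.

step_arm(
  commands=[0,0,0,0,0,0,0,0,0,0,0,0,0,0,0,0,0,0,0,0,0,0,0,0,0,0,0,0,0,0,0,0,0,0,0,0,0,0,0,0,0,0,0,0,0,0,0,0,0,0,0,0,0,0,0,0,0,0,0,0],
)

```text
t: 6.25
tcp_pos: [0.6232, 0.0606, 0.071]
tool_rot: [0.993, 0.121, -0.0, 0.0]
force: [-0.5, 0.3, 0.2]
finger_gap: 0.0
gripper_force: 0.0
```

step_arm(
  commands=[0,0,0,0,0,0,0,0,0,0,0,0,0,0,0,0,0,0,0,0,0,0,0,0,0,0,0,0,0,0,0,0,0,0,0,0,0,0,0,0,0,0,0,0,0,0,0,0,0,0,0,0,0,0,0,0,0,0,0,0],
)

```text
t: 7.25
tcp_pos: [0.6232, 0.0606, 0.071]
tool_rot: [0.993, 0.121, -0.0, -0.0]
force: [0.3, 0.8, 0.0]
finger_gap: 0.005
gripper_force: 0.0
```

step_arm(
  commands=[0,0,0,0,0,0,0,0,0,0,0,0,0,0,0,0,0,0,0,0,0,0,0,0,0,0,0,0,0,0,0,0,0,0,0,0,0,0,0,0,0,0,0,0,0,0,0,0,0,0,0,0,0,0,0,0,0,0,0,0],
)

```text
t: 8.25
tcp_pos: [0.6232, 0.0606, 0.071]
tool_rot: [0.993, 0.121, -0.0, -0.0]
force: [-0.1, 0.9, 0.8]
finger_gap: -0.003
gripper_force: 0.0
```

step_arm(
  commands=[0,0,-0.01,0,0,0,0,0,-0.03,0,0,0,0,0,-0.055,0,0,0,0,0,-0.08,0,0,0,0,0,-0.105,0,0,0,0,0,-0.13,0,0,0,0,0,-0.15,0,0,0,0,0,-0.165,0,0,0,0,0,-0.17,0,0,0,0,0,-0.17,0,0,0],
)

```text
t: 9.25
tcp_pos: [0.6236, 0.0606, 0.2423]
tool_rot: [0.993, 0.121, 0.001, 0.0]
force: [0.7, -0.4, -0.1]
finger_gap: -0.001
gripper_force: 0.0
```

```bash
python3 w.py spare
```

```text
9.25 [0.6236 0.0606 0.2423] -0.0005694571782108326 [ 2.2e-03 -2.0e-04 -1.0e+00] shift [-0.1975  0.1717  0.148 ] [ 0.7 -0.4 -0.1]
```

step_arm(
  commands=[-0.01,0.009,0,0,0,0,-0.03,0.026,0,0,0,0,-0.06,0.052,0,0,0,0,-0.09,0.078,0,0,0,0,-0.12,0.104,0,0,0,0,-0.15,0.13,0,0,0,0,-0.175,0.152,0,0,0,0,-0.19,0.165,0,0,0,0,-0.198,0.172,0,0,0,0,-0.198,0.172,0,0,0,0],
)

```text
t: 10.25
tcp_pos: [0.4711, -0.1547, 0.2404]
tool_rot: [0.993, 0.12, -0.001, -0.001]
force: [0.5, 0.2, 0.8]
finger_gap: 0.001
gripper_force: 0.0
```

step_arm(
  commands=[0,0,0.01,0,0,0,0,0,0.025,0,0,0,0,0,0.045,0,0,0,0,0,0.065,0,0,0,0,0,0.085,0,0,0,0,0,0.1,0,0,0,0,0,0.11,0,0,0,0,0,0.115,0,0,0,0,0,0.115,0,0,0,0,0,0.115,0,0,0],
)

```text
t: 11.25
tcp_pos: [0.4729, -0.1539, 0.1263]
tool_rot: [0.993, 0.121, 0.0, 0.0]
force: [0.4, 0.2, 0.4]
finger_gap: 0.002
gripper_force: 0.0
```

```bash
python3 w.py spare; python3 - <<'E'
from station import manip
from h import *
import cv2
S=manip.snapshot("side")
cv2.imwrite("pics/s5.png",cv2.resize(S["pixels"][125:235,300:410],None,fx=5,fy=5,interpolation=2))
E
```

```text
11.25 [ 0.4729 -0.1539  0.1263] 0.00215068475624646 [ 8.e-04 -4.e-04 -1.e+00] shift [ 0.0007 -0.0002  0.0323] [0.4 0.2 0.4]
```

View pics/s5.png

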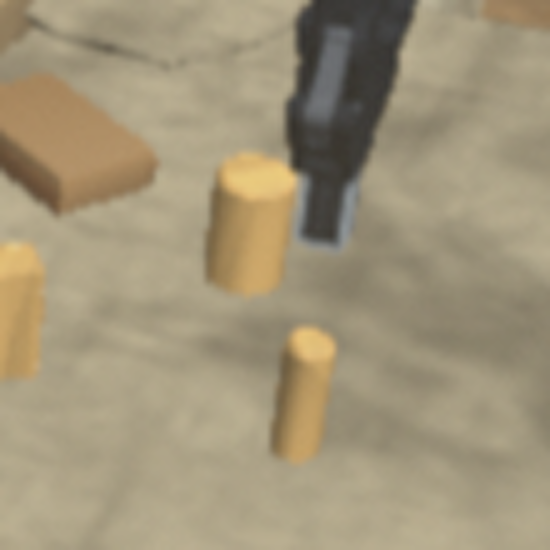

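The tips are at (325,243) and the spare's top at (311,344). I'll compare these with the projected points.

```bash
python3 - <<'E'
import pickle
from h import *
S=pickle.load(open("side.pkl","rb"))
f=lambda X:[round((a-b)*5) for a,b in zip(proj(S,np.array(X)),(299.6,124.6))]
print("tip",f([.4729,-.1539,.1073]),"dowel top",f([.4735,-.1535,.06]),"base",f([.4735,-.1535,0]))
print("1cm x",f([.4835,-.1535,.06]),"1cm y",f([.4735,-.1435,.06]))
E
```

```text
tip [325, 243] dowel top [309, 339] base [292, 453]
1cm x [288, 331] 1cm y [298, 350]
```

step_arm(
  commands=[0,-0.0015,0.006,0,0,0,0,-0.0015,0.014,0,0,0,0,-0.0015,0.022,0,0,0,0,-0.0015,0.028,0,0,0,0,-0.0015,0.031,0,0,0,0,-0.0015,0.032,0,0,0,0,-0.0015,0.032,0,0,0,0,-0.0015,0.032,0,0,0,0,-0.0015,0.032,0,0,0,0,-0.0015,0.032,0,0,0],
)

```text
t: 12.3
tcp_pos: [0.4721, -0.1525, 0.0942]
tool_rot: [0.993, 0.121, 0.0, 0.0]
force: [-1.2, 0.3, 0.1]
finger_gap: 0.002
gripper_force: 0.0
```

```bash
python3 w.py spare; python3 - <<'E'
from station import manip
from h import *
import cv2
S=manip.snapshot("side")
cv2.imwrite("pics/s6.png",cv2.resize(S["pixels"][125:235,300:410],None,fx=5,fy=5,interpolation=2))
E
```

```text
12.3 [ 0.4721 -0.1525  0.0942] 0.001552754134380738 [ 4.e-04 -2.e-04 -1.e+00] shift [0.0011 0.0013 0.0002] [-1.2  0.3  0.1]
```

View pics/s6.png

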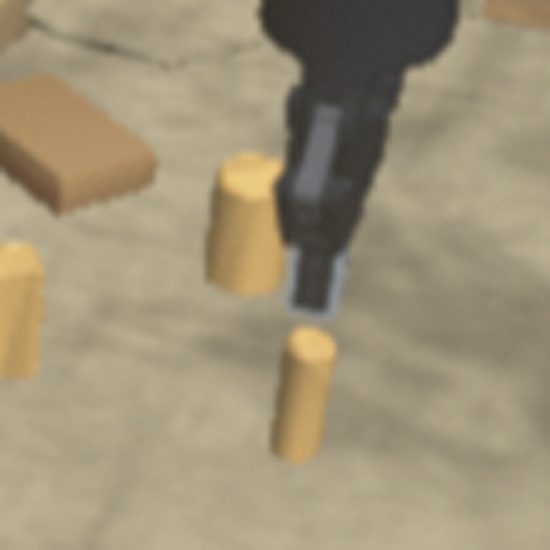

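The tips at (315,312) are above the dowel top at (311,344), centred to within about 2 mm, with a gap of about 15 mm. I hold, then raise straight up.

step_arm(
  commands=[0,0,0,0,0,0,0,0,0,0,0,0,0,0,0,0,0,0,0,0,0,0,0,0,0,0,0,0,0,0,0,0,0,0,0,0,0,0,0,0,0,0,0,0,0,0,0,0,0,0,0,0,0,0,0,0,0,0,0,0],
)

```text
t: 13.35
tcp_pos: [0.472, -0.1524, 0.094]
tool_rot: [0.993, 0.121, 0.0, 0.0]
force: [-0.8, 0.4, -0.1]
finger_gap: -0.002
gripper_force: 0.0
```

step_arm(
  commands=[0,0,0,0,0,0,0,0,0,0,0,0,0,0,0,0,0,0,0,0,0,0,0,0,0,0,0,0,0,0,0,0,0,0,0,0,0,0,0,0,0,0,0,0,0,0,0,0,0,0,0,0,0,0,0,0,0,0,0,0],
)

```text
t: 14.35
tcp_pos: [0.472, -0.1525, 0.094]
tool_rot: [0.993, 0.121, -0.0, -0.0]
force: [-0.0, 0.1, 0.6]
finger_gap: 0.003
gripper_force: 0.0
```

step_arm(
  commands=[0,0,0,0,0,0,0,0,0,0,0,0,0,0,0,0,0,0,0,0,0,0,0,0,0,0,0,0,0,0,0,0,0,0,0,0,0,0,0,0,0,0,0,0,0,0,0,0,0,0,0,0,0,0,0,0,0,0,0,0],
)

```text
t: 15.35
tcp_pos: [0.472, -0.1525, 0.094]
tool_rot: [0.993, 0.121, 0.0, 0.0]
force: [0.6, -0.4, 0.4]
finger_gap: 0.004
gripper_force: 0.0
```

step_arm(
  commands=[0,0,-0.01,0,0,0,0,0,-0.025,0,0,0,0,0,-0.045,0,0,0,0,0,-0.065,0,0,0,0,0,-0.085,0,0,0,0,0,-0.105,0,0,0,0,0,-0.12,0,0,0,0,0,-0.13,0,0,0,0,0,-0.135,0,0,0,0,0,-0.135,0,0,0],
)

```text
t: 16.35
tcp_pos: [0.4722, -0.1525, 0.2296]
tool_rot: [0.993, 0.121, 0.0, 0.0]
force: [0.0, -0.5, 0.3]
finger_gap: 0.001
gripper_force: 0.0
```

step_arm(
  commands=[0,0,-0.01,0,0,0,0,0,-0.02,0,0,0,0,0,-0.035,0,0,0,0,0,-0.05,0,0,0,0,0,-0.06,0,0,0,0,0,-0.07,0,0,0,0,0,-0.075,0,0,0,0,0,-0.075,0,0,0,0,0,-0.075,0,0,0,0,0,-0.075,0,0,0],
)

```text
t: 17.35
tcp_pos: [0.4717, -0.1523, 0.3034]
tool_rot: [0.993, 0.121, -0.001, -0.0]
force: [0.3, 0.2, -0.2]
finger_gap: 0.003
gripper_force: 0.0
```

step_arm(
  commands=[0,0,0,0,0,0,0,0,0,0,0,0,0,0,0,0,0,0,0,0,0,0,0,0,0,0,0,0,0,0,0,0,0,0,0,0,0,0,0,0,0,0,0,0,0,0,0,0,0,0,0,0,0,0,0,0,0,0,0,0],
)

```text
t: 18.35
tcp_pos: [0.472, -0.1525, 0.304]
tool_rot: [0.993, 0.121, 0.0, 0.0]
force: [-0.1, -0.4, 0.4]
finger_gap: -0.001
gripper_force: 0.0
```

The fingertips are now at 0.285 m, so I hand the job in.

```bash
python3 -c "
from station import manip
print(manip.sign_off())"
```

```text
the job is handed in; nothing more can be done
None
```

I pointed at the broken dowel and then at the matching spare, about 15 mm above each and for over two seconds each, then raised the fingertips straight up to about 28.5 cm and handed the job in at about 18 s; force readings showed no contact.

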